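Load the frame press

ROBOT

A 6-joint arm with a two-finger parallel gripper is mounted at the origin on the work surface. World frame = base frame: x ahead of the robot, y to its left, z up, the work surface at z = 0. Lengths are in m, angles in rad, forces in N, time in s.
With the tool pointing down it reaches from about 0.25 to 0.775 m from the base axis. Payload 4 kg.
Tool frame: the origin (TCP) lies between the finger pads; the fingertips stand robot.tcp_to_tips ahead of it and the grasp point (between the pads) lies 5 mm behind it (robot.tcp_to_tips is the distance from the TCP to the fingertips, in m); z points along the fingers, y is the line along which they close (so a half turn about z gives the same grasp; the last joint's range is limited). The gripper opens to 94 mm and grips with 3 to 60 N. Pads are 16 mm wide; open, the fingers measure 119 mm over their backs; the gripper's body (75 mm by 177 mm) begins 78 mm behind the grasp point.
Start: joints at [-1.3, 0.087, 1.371, -0, 1.684, -0.103], TCP at [0.201, -0.512, 0.22] pointing down, gripper open.
Joint ranges: [-3.1, 3.1], [-0.76, 2.03], [0.27, 2.55], [-1.08, 4.22], [0.17, 2.65], [-2.57, 2.57]. Speed limits (rad/s): [2.79, 2.79, 3.14, 3.14, 3.14, 3.14].

INTERFACE

Orientations are given as a unit quaternion [x, y, z, w].
In Python, from workcell import robot gives the robot as it stands. Calls block until the motion is done:
- robot.move_ptp(position, orientation): joint-space move of the TCP to a pose.
- robot.move_linear(position, rot=None, velocity=0.15, threshold=None): straight line of the TCP; rot=None keeps the orientation; velocity is the mean speed in m/s. With threshold (N) it stops when the force on the tool has changed by that much, and returns True; else False.
- robot.set_joints(angles): joint-space move.
- robot.set_gripper(opening, force=None): opening from 0.0 (shut) to 1.0 (fully open); force is the grip in N (None keeps the last); returns when the fingers have stopped.
- robot.dwell(seconds).
- robot.solve_ik(position, orientation): joint angles nearest the present ones, or None.
- robot.camera(name): name is "scene" or "top"; returns (picture, depth): 384x512x3 uint8, blue, green, red; 384x512 float32, m along the optical axis (not along the pixel's ray), 0 where there is no reading.
- robot.camera_model(name): a dict with "mtx" (3x3 intrinsics, pixels), "xyz" and "attitude" of the camera in the world. Camera axes: x right, y up, looking along -z (the intrinsics and any distortion apply to the point x, -y, -z); pixel columns grow to the right and rows downward; lengths in m; the calibration is good to about 2 mm. A picture is of the moment at which its call begins. camera_model takes no time and is no camera call.
A pose or a line that the arm cannot do raises robot.MotionError and nothing moves.
- robot.finish_job(): hands the job in; it is judged then, once.
Readings, each from a call of its own:
- robot.read_t(): time.
- robot.read_q(): joint angles.
- robot.read_dq(): joint speeds.
- robot.read_effort(): joint torques, N m.
- robot.read_ee_pos(): TCP position.
- robot.read_tcp_rot(): TCP orientation.
- robot.read_force(): force on the tool from outside, world axes, zero at the start.
- robot.read_torque(): the same for the moment, N m.
- robot.read_finger_gap(): opening from 0.0 (shut) to 1.0 (fully open).
- robot.read_grip_force(): force on a finger pad.
Only numpy, scipy, OpenCV 4.12 (cv2) and the standard library are available. Lean on these libraries where they do the work, as an engineer would, in place of code of your own. Each camera call takes 0.05 s, during which the arm holds its last target. There are 200 camera calls.

TASK

Load the screw press for gluing up a layered picture frame: loosen the bed's lock knob, draw the bed fully out, set every frame layer on the table flat on the bed over both dowels, and the pressing board over both dowels on top of them. Then slide the loaded bed fully home under the press head and turn the lock knob fully tight. Leave the other things on the table where they are.

Things in the scene. Friction and masses are not known exactly. Their poses are not given: they have to be found in the camera images.
- layer1_c (a point): Frame layer, painted yellow, may be absent: 200 x 78 x 9 mm, 85 g. Point: its centre, half-way up; x along its length, z up. Its central bar, 26 mm wide along x, stands between two windows 52 x 52 mm (13 to 65 mm from centre along x): pinch it from above, one finger in each window, closing along x. Dowel holes 12.5 mm at x = -85 and +85 mm. All layers alike, any order, either way round.
- layer2_c (a point): Frame layer, painted white, may be absent: 200 x 78 x 9 mm, 85 g. Point: its centre, half-way up; x along its length, z up. Its central bar, 26 mm wide along x, stands between two windows 52 x 52 mm (13 to 65 mm from centre along x): pinch it from above, one finger in each window, closing along x. Dowel holes 12.5 mm at x = -85 and +85 mm. All layers alike, any order, either way round.
- layer3_c (a point): Frame layer, painted blue, may be absent: 200 x 78 x 9 mm, 85 g. Point: its centre, half-way up; x along its length, z up. Its central bar, 26 mm wide along x, stands between two windows 52 x 52 mm (13 to 65 mm from centre along x): pinch it from above, one finger in each window, closing along x. Dowel holes 12.5 mm at x = -85 and +85 mm. All layers alike, any order, either way round.
- layer4_c (a point): Frame layer, painted brick red, may be absent: 200 x 78 x 9 mm, 85 g. Point: its centre, half-way up; x along its length, z up. Its central bar, 26 mm wide along x, stands between two windows 52 x 52 mm (13 to 65 mm from centre along x): pinch it from above, one finger in each window, closing along x. Dowel holes 12.5 mm at x = -85 and +85 mm. All layers alike, any order, either way round.
- caul_c (a point): Pressing board, bare pale beech 200 x 78 x 16 mm, 170 g. Point: its centre, half-way up; x along its length, z up. Two finger slots 42 x 42 mm (13 to 55 mm from centre along x) leave a central bar 26 mm wide, to pinch as on the layers. Dowel holes 12.5 mm at x = -85 and +85 mm.
- bed_mid (a point): Middle of the top face of the bed of the dark green screw press, half-way between its dowels, 45 mm above the table; moves with the bed. x from near to far dowel, y the way the bed slides out, z up. The press head stands over this point when the bed is home: within 60 mm along y, 180 mm along x, 363 mm high, platen underside 126 mm above the table.
- dowel_near (a point): Tip of the steel locating dowel 85 mm to the -x side of bed_mid: 10 mm diameter, 62 mm tall above the bed's top, the uppermost 12 mm tapered to a blunt 4 mm nose.
- dowel_far (a point): Tip of the other dowel, the same, 85 mm to the +x side of bed_mid.
- bed_handle (a point): Middle of the level grip of the bed's dark steel bow handle: a 12 mm round bar, 90 mm long along the bed's x, 83 mm above the table, open beneath; at (-45, +175) mm from bed_mid along the bed's x, y.
- lock_grip (a point): Red bar of the lock knob on the bed: 62 x 15 x 24 mm high, from 59 to 83 mm above the table, on a black disc. Point: on the turning axis, half-way up the bar; x along the bar, turning with it. At (+60, +135) mm from bed_mid along the bed's x, y.
- bed (a joint): How far the bed is drawn out, m: 0 = home under the head (stop), 0.20 = fully out (stop). Slides with about 3 N of friction when the lock is loose; when it is tight the clamp resists 20 N or more.
- lock (a joint): Angle of the lock knob, rad: 0 = loose (stop), 1.5 = fully tight (stop). Grows as the knob turns clockwise seen from above. It begins to bite at about 0.75, takes about 0.2 N m, and stays where it is left.
- egg_carton: bystander, not part of the job: open grey six-egg carton, 100 x 150 x 68 mm. Origin at the centre of its underside
- wax_stand: bystander, not part of the job: wooden board 75 x 170 mm with a tea light and a small metal wax dish on a bracket, 78 mm high. Origin at the centre of its underside
- glue_bottle: bystander, not part of the job: white glue bottle with orange cap, 56 mm diameter, 150 mm high. Origin at the centre of its underside
- brush_jar: bystander, not part of the job: amber glass jar with three paint brushes, 80 mm diameter, 190 mm high. Origin at the centre of its underside
- egg_red: bystander, not part of the job: red decorated egg in a white egg cup, 48 mm diameter, 78 mm high. Origin at the centre of its underside
- egg_blue: bystander, not part of the job: blue decorated egg in a white egg cup, 48 mm diameter, 78 mm high. Origin at the centre of its underside
Things that resemble listed ones, but are neither listed nor needed, are in the scene too. There is more than one size of the part that bears caul_c; the job needs the larger.

How it is judged:
By the outcome, as a careful person would: the job done as asked, in the order asked, and still so for the second after the job is handed in, with the robot touching nothing.
Of layer1, layer2, layer3, layer4 only 2 to 4 are there at a start; the rules pass over those that are not, and their reading is None.
At some moment in a run one of layer1, layer2, layer3, layer4, caul may be knocked a few centimetres aside while the robot is not near it.
Once in a run the grip may slacken for a moment while it holds something.
It also fails if it takes over 210 s, if anything falls off the work surface, if the arm or the gripper's body presses on something with over 40 N, if the wrist force passes 120 N, or if a joint passes its speed limit or range.

## Working session

There is one attempt and no reset: what is moved stays moved. The work goes in short steps, each a Python script; the robot and the scene stay as the last script left them, time stands still between calls to the robot, and variables do not carry over. Pictures are saved under pics/ and viewed, at most 14 in all, crops included, and the job is handed in when it is done.

```bash
ls; mkdir -p pics; python3 - <<'E'
from workcell import robot
import cv2,numpy as np
for n in("scene","top"):
    p,d=robot.camera(n); m=robot.camera_model(n); print(n,m)
    cv2.imwrite(f"pics/{n}0.png",cv2.resize(p,(800,600),interpolation=cv2.INTER_CUBIC)); np.savez(f"{n}0.npz",p=p,d=d)
print(robot.tcp_to_tips,robot.read_t(),robot.read_ee_pos(),robot.read_tcp_rot())
E
```

```text
pics
scene {'mtx': array([[391.20951196,   0.        , 258.28202406],
       [  0.        , 391.20951196, 193.60073797],
       [  0.        ,   0.        ,   1.        ]]), 'xyz': array([ 0.99342871, -0.65000754,  0.96773798]), 'attitude': array([0.34773245, 0.11719646, 0.32022399, 0.87338636])}
top {'mtx': array([[427.32626534,   0.        , 259.13653504],
       [  0.        , 427.32626534, 194.35307826],
       [  0.        ,   0.        ,   1.        ]]), 'xyz': array([ 3.69716788e-01, -1.05233377e-03,  1.27323334e+00]), 'attitude': array([ 0.03421142, -0.04047119, -0.7045899 ,  0.7076332 ])}
0.014 0.1 [ 0.20071502 -0.51159331  0.21846225] [ 9.82582139e-01  1.85826336e-01 -7.92257348e-05 -9.52064925e-04]
```

View pics/scene0.png

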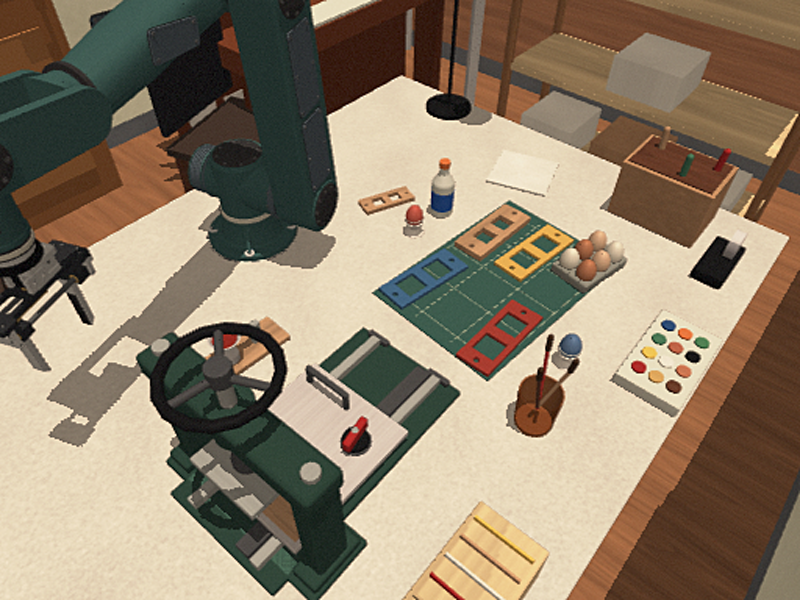

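View pics/top0.png

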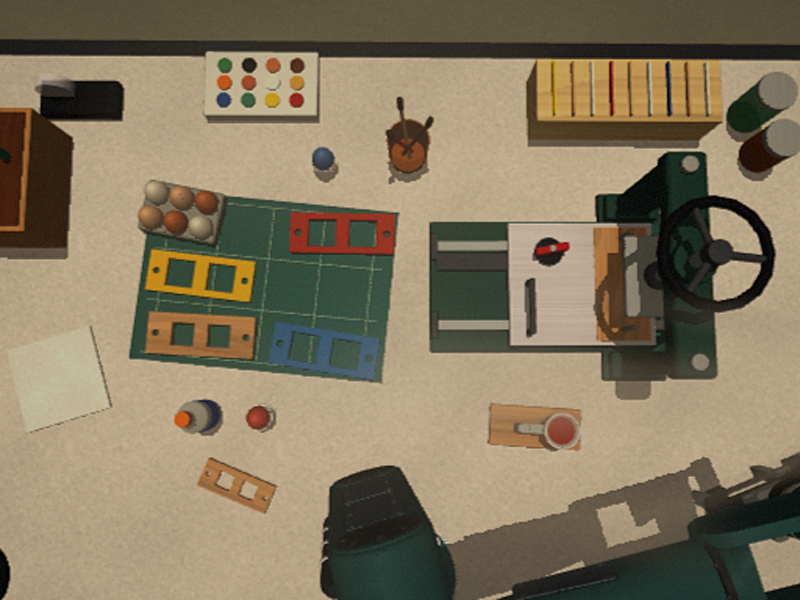

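The scene shows three layers: yellow, blue and red, with no white one. The large beech caul is at top-view pixel (200,335) and the small decoy at (237,485). The bed is home with its handle at (530,307) and the knob at (550,250). Next I'll measure them.

```bash
cat > h.py <<'E'
import numpy as np,cv2
from scipy.spatial.transform import Rotation as R
from workcell import robot
M={n:robot.camera_model(n) for n in("top","scene")}
def ray(n,uv):
    m=M[n];K=m["mtx"];uv=np.atleast_2d(uv).astype(float)
    c=np.c_[(uv[:,0]-K[0,2])/K[0,0],-(uv[:,1]-K[1,2])/K[1,1],-np.ones(len(uv))]
    return c@R.from_quat(m["attitude"]).as_matrix().T
def cast(n,uv,z):
    d=ray(n,uv);o=M[n]["xyz"];return o+d*((z-o[2])/d[:,2])[:,None]
def deproj(n,uv,dep): return M[n]["xyz"]+ray(n,uv)*np.ravel(dep)[:,None]
def proj(n,P):
    m=M[n];c=(np.atleast_2d(P)-m["xyz"])@R.from_quat(m["attitude"]).as_matrix()
    K=m["mtx"];return np.c_[K[0,0]*c[:,0]/-c[:,2]+K[0,2],-K[1,1]*c[:,1]/-c[:,2]+K[1,2]]
HSV=dict(yellow=((18,150,120),(32,255,255)),blue=((98,110,50),(120,255,255)),red=((0,170,80),(6,255,255)),
         beech=((6,70,110),(17,175,255)))
def mask(p,c):
    h=cv2.cvtColor(p,cv2.COLOR_BGR2HSV);m=cv2.inRange(h,*map(np.array,HSV[c]))
    if c=="red": m|=cv2.inRange(h,np.array((174,170,80)),np.array((180,255,255)))
    return m
def flat(p,c,z,n="top",L=(.17,.225),near=None):
    """pose (x,y,yaw of length, L, W) of flat parts of a colour with top face at z"""
    out=[]
    for k in cv2.findContours(mask(p,c),cv2.RETR_EXTERNAL,cv2.CHAIN_APPROX_NONE)[0]:
        if cv2.contourArea(k)<250: continue
        q=cast(n,k[:,0],z)[:,:2]; (cx,cy),(w,h),a=cv2.minAreaRect((q*1000).astype(np.float32))
        if w<h: w,h,a=h,w,a+90
        w,h=w/1000+.003,h/1000+.003
        if L[0]<w<L[1] and h<.1: out.append(np.array([cx/1000,cy/1000,np.deg2rad((a+90)%180-90),w,h]))
    return out
def down(yaw):
    """tool down; closing axis (tool y) along world direction yaw"""
    y=np.array([np.cos(yaw),np.sin(yaw),0]);z=np.array([0,0,-1.]);return R.from_matrix(np.c_[np.cross(y,z),y,z]).as_quat()
E
python3 - <<'E'
from h import *
np.set_printoptions(precision=4,suppress=True)
f=np.load("top0.npz");p,d=f["p"],f["d"]
for c in("yellow","blue","red","beech"):
    for r in flat(p,c,.016 if c=="beech" else .009,L=(.03,.3)): 
        uv=proj("top",[r[0],r[1],.01])[0].astype(int); print(c,r,"px",uv, "hist z",deproj("top",[uv],d[uv[1],uv[0]])[0][2])
# depth
ys,xs=np.mgrid[0:384,0:512];P=deproj("top",np.c_[xs.ravel(),ys.ravel()],d.ravel()).reshape(384,512,3)
np.save("P0.npy",P)
for u,v in((128,215),(148,200),(165,170),(160,150),(340,150),(339,196),(352,160),(345,180),(380,220),(300,156),(105,215),(170,230),(250,149)): 
    print((u,v),P[v,u],p[v,u])
# white plate
w=((P[...,2]>.035)&(P[...,2]<.055)&(p.min(2)>110)).astype(np.uint8)
for k in cv2.findContours(w,cv2.RETR_EXTERNAL,cv2.CHAIN_APPROX_NONE)[0]:
    if cv2.contourArea(k)>800: print("plate",cv2.minAreaRect((cast("top",k[:,0],.045)[:,:2]*1000).astype(np.float32)),cv2.boundingRect(k))
# handle: dark pixels near it
for nm,sel in (("lock",mask(p,"red")>0),("handle",p.max(2)<75)):
    box=np.zeros((384,512),bool)
    if nm=="lock": box[145:172,335:370]=1
    else: box[175:218,332:345]=1
    v,u=np.nonzero(sel&box); q=cast("top",np.c_[u,v],.083)[:,:2]; print(nm,len(q),q.mean(0),cv2.minAreaRect((q*1000).astype(np.float32)),"z",np.percentile(P[v,u,2],[10,50,90]))
cv2.imwrite("pics/crop0.png",cv2.resize(p[130:240,260:450],None,fx=4,fy=4,interpolation=cv2.INTER_CUBIC))
E
```

```text
yellow [0.5573 0.3798 1.4544 0.2048 0.0815] px [127 175] hist z 0.009824453616218864
blue [0.4213 0.1654 1.4332 0.1501 0.0775] px [198 221] hist z 0.003570805853100101
red [0.6407 0.1108 1.5552 0.2003 0.0809] px [218 148] hist z 0.010572594206274433
beech [0.1671 0.2975 1.1791 0.1437 0.0611] px [151 309] hist z 0.016915490141081513
beech [ 0.2801 -0.2526  1.5618  0.1811  0.0892] px [341 270] hist z 0.012836096123604257
beech [0.4431 0.3734 1.5181 0.2046 0.0805] px [128 214] hist z 0.023373097281297994
beech [ 0.5905 -0.3938 -0.0258  0.1315  0.0512] px [386 166] hist z 0.04535176898564042
(128, 215) [0.4402 0.3722 0.0179] [ 62 109 159]
(148, 200) [0.4857 0.318  0.0063] [61 76 54]
(165, 170) [0.5766 0.2707 0.0034] [61 76 50]
(160, 150) [0.6379 0.2878 0.0016] [59 75 53]
(340, 150) [ 0.6318 -0.248   0.0446] [155 177 195]
(339, 196) [ 0.4919 -0.2343  0.0883] [40 46 49]
(352, 160) [ 0.5949 -0.2737  0.0839] [ 53  63 153]
(345, 180) [ 0.5429 -0.2608  0.0465] [148 168 187]
(380, 220) [ 0.4274 -0.3602  0.0444] [146 166 183]
(300, 156) [ 0.6165 -0.1323  0.0286] [125 147 157]
(105, 215) [0.4396 0.4375 0.0235] [ 62 110 164]
(170, 230) [0.3972 0.2512 0.0029] [62 83 59]
(250, 149) [0.6397 0.0159 0.0146] [ 34  52 147]
plate ((540.1494140625, -305.930419921875), (225.927490234375, 203.3520050048828), 0.2432313859462738) (325, 143, 70, 78)
lock 82 [ 0.5987 -0.2757] ((599.0245971679688, -276.5634765625), (13.448369979858398, 59.45498275756836), 11.701103210449219) z [0.0801 0.0841 0.087 ]
handle 142 [ 0.4935 -0.2371] ((492.6271057128906, -235.7594451904297), (101.43492889404297, 15.169597625732422), 0.9088696837425232) z [0.0549 0.0878 0.0923]
```

View pics/crop0.png

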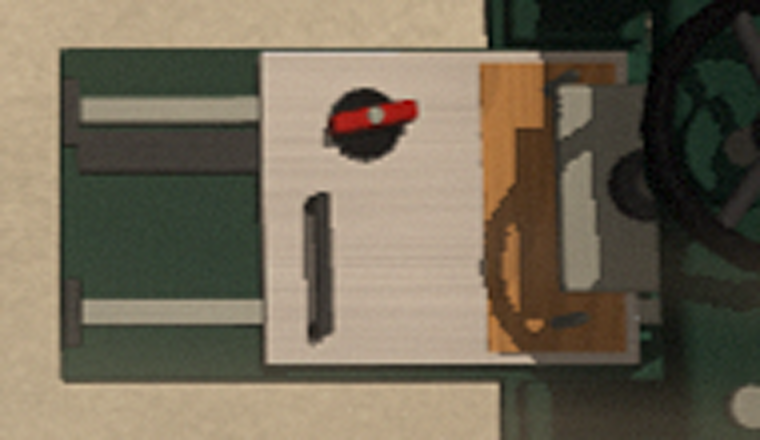

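```bash
cat >> h.py <<'E'
np.set_printoptions(precision=4,suppress=True)
def fpos(c,phi,r,side,gap=0.):
    """closed-finger centre touching the knob bar (closing axis along x) at radius r; side=-1: pushes ccw, +1: pushes cw"""
    u=np.array([np.cos(phi),np.sin(phi)]);n=side*np.array([-u[1],u[0]])
    return c+r*u+n*(.0075+.0125*abs(n[0])+.008*abs(n[1])+gap)
def push(c,phis,r,side,z=.079,lim=28):
    F0=robot.read_force()
    for ph in phis:
        robot.move_linear([*fpos(c,ph,r,side,-.002),z],velocity=.04)
        F=robot.read_force()-F0
        print(round(np.rad2deg(ph)),F,end=";")
        if np.linalg.norm(F[:2])>lim: print("stop");break
E
python3 - <<'E'
from h import *
c=np.array([.599,-.2765]);q=down(0.)
robot.set_gripper(0.,20)
robot.move_linear([.13,-.33,.3],velocity=.3)
robot.move_ptp([.40,-.05,.3],q)
s=fpos(c,np.deg2rad(101.7),.024,-1,.008)
robot.move_ptp([*s,.2],q); print(robot.read_q())
print(robot.move_linear([*s,.079],velocity=.1,threshold=8),robot.read_ee_pos())
push(c,np.deg2rad(np.arange(102,200,7)),.024,-1)
e=robot.read_ee_pos(); robot.move_linear([e[0],e[1]+.012,e[2]]); robot.move_linear([e[0],e[1]+.012,.22])
robot.move_ptp([.40,-.05,.3],q)
p,d=robot.camera("top"); np.savez("top1.npz",p=p,d=d)
cv2.imwrite("pics/crop1.png",cv2.resize(p[130:240,260:450],None,fx=4,fy=4,interpolation=cv2.INTER_CUBIC)); print(robot.read_t())
E
```

```text
[-0.4621  0.3604  1.0797  0.0004  1.6999 -0.462 ]
False [ 0.6235 -0.2473  0.0801]
102 [0.9492 0.1445 0.9223];109 [ 2.1415 -0.0499  1.0379];116 [3.8817 0.1883 1.6438];123 [ 4.4025 -0.3646  0.3153];130 [3.1672 0.527  0.7136];137 [4.582  1.8302 1.0558];144 [4.7254 1.1878 2.3564];151 [3.9889 1.7922 0.4839];158 [1.7682 2.0617 0.9028];165 [2.4757 3.1961 0.6326];172 [1.2865 2.5791 0.4391];179 [ 1.5876  1.9745 -0.7468];186 [ 2.4496  1.8946 -0.1247];193 [ 2.3457  2.6628 -0.261 ];12.5833
```

View pics/crop1.png

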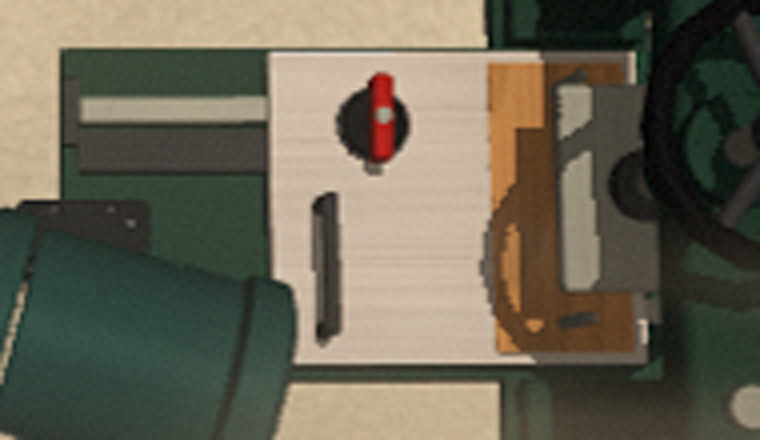

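The bar now points along x (crop pixel (382,117)). The bed slid about 2 px towards home, so I'll measure both.

```bash
cat >> h.py <<'E'
def bed_meas(p,box=None):
    """lock centre, bar yaw (deg, mod 180) from red pixels at z=.083"""
    m=mask(p,"red"); n,l,s,ce=cv2.connectedComponentsWithStats(m)
    for i in range(1,n):
        v,u=np.nonzero(l==i);q=cast("top",np.c_[u,v],.083)[:,:2]
        if not 40<len(q)<140: continue
        ev,V=np.linalg.eigh(np.cov(q.T)); a=np.degrees(np.arctan2(V[1,1],V[0,1]))%180
        (cx,cy),(w,h),_=cv2.minAreaRect((q*1000).astype(np.float32))
        if .45<cx/1000<.7 and max(w,h)>45 and min(w,h)<25: return np.array([cx/1000,cy/1000]),q.mean(0),a,w,h
E
python3 - <<'E'
from h import *
for n in(0,1): print(bed_meas(np.load(f"top{n}.npz")["p"]))
E
```

```text
None
None
```

```bash
cat >> h.py <<'E'
def bed_meas(p):
    v,u=np.nonzero(mask(p,"red"));q=cast("top",np.c_[u,v],.083)[:,:2]
    q=q[(abs(q[:,0]-.599)<.05)&(q[:,1]<-.03)&(q[:,1]>-.33)]
    q=q[np.linalg.norm(q-np.median(q,0),axis=1)<.045]
    ev,V=np.linalg.eigh(np.cov(q.T)); a=np.degrees(np.arctan2(V[1,1],V[0,1]))%180
    (cx,cy),(w,h),_=cv2.minAreaRect((q*1000).astype(np.float32))
    return np.array([cx/1000,cy/1000]),q.mean(0),a,w,h,len(q)
E
python3 - <<'E'
from h import *
for n in(0,1): print(bed_meas(np.load(f"top{n}.npz")["p"]))
E
```

```text
(array([ 0.599 , -0.2766]), array([ 0.5987, -0.2757]), np.float64(101.19982468084677), 13.448369979858398, 59.45498275756836, 82)
(array([ 0.598 , -0.2839]), array([ 0.5977, -0.2832]), np.float64(179.6666192092331), 14.19839859008789, 57.68696212768555, 95)
```

```bash
python3 - <<'E'
from h import *
q=down(np.pi/2); 
if robot.solve_ik([.4935,-.2438,.1],q) is None or abs(robot.solve_ik([.4935,-.2438,.1],q)[5])>2.3: q=down(-np.pi/2)
print(robot.solve_ik([.4935,-.2438,.1],q))
robot.set_gripper(.6,30)
robot.move_ptp([.4935,-.2438,.18],q)
print(robot.move_linear([.4935,-.2438,.078],velocity=.1,threshold=8))
robot.set_gripper(0.,30); print("gap",robot.read_finger_gap()*94, robot.read_ee_pos())
r=robot.move_linear([.4935,-.2438+.207,.078],velocity=.06,threshold=14); e=robot.read_ee_pos(); print(r,e,robot.read_force())
robot.set_gripper(.6); robot.dwell(.2); robot.move_linear([e[0],e[1],.2],velocity=.2)
robot.move_ptp([.35,.05,.35],down(0.))
robot.set_joints(np.r_[robot.read_q()[0]+0,-.5,1.6,0,1.6,0]) if False else None
p,d=robot.camera("top"); np.savez("top2.npz",p=p,d=d); print(bed_meas(p),robot.read_t())
ps,ds=robot.camera("scene"); np.savez("scene2.npz",p=ps,d=ds)
cv2.imwrite("pics/top2.png",cv2.resize(p[90:290,60:460],None,fx=2,fy=2,interpolation=cv2.INTER_CUBIC))
cv2.imwrite("pics/scene2.png",cv2.resize(ps[130:330,150:420],None,fx=2.9,fy=2.9,interpolation=cv2.INTER_CUBIC))
E
```

```text
[-0.5619  0.1421  1.55   -0.      1.4495 -2.1327]
False
gap 11.111166873521396 [ 0.4935 -0.244   0.078 ]
True [ 0.4926 -0.0673  0.078 ] [ 0.1243 -0.8565  2.8687]
(array([ 0.5971, -0.1068]), array([ 0.5965, -0.1065]), np.float64(0.5624810228258923), 11.348199844360352, 57.46366882324219, 80) 23.15
```

View pics/top2.png

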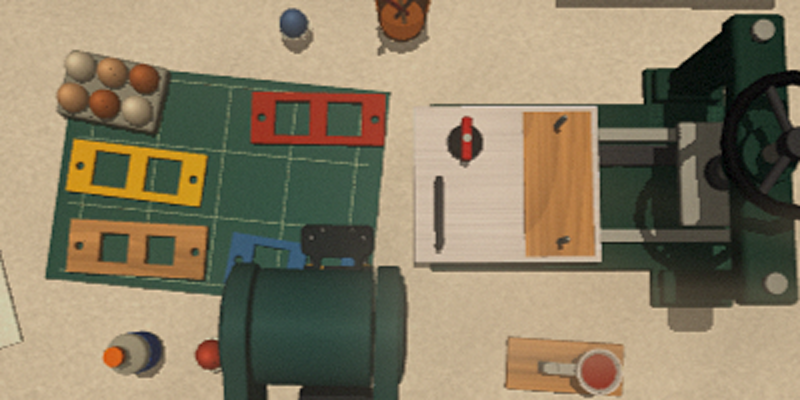

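View pics/scene2.png

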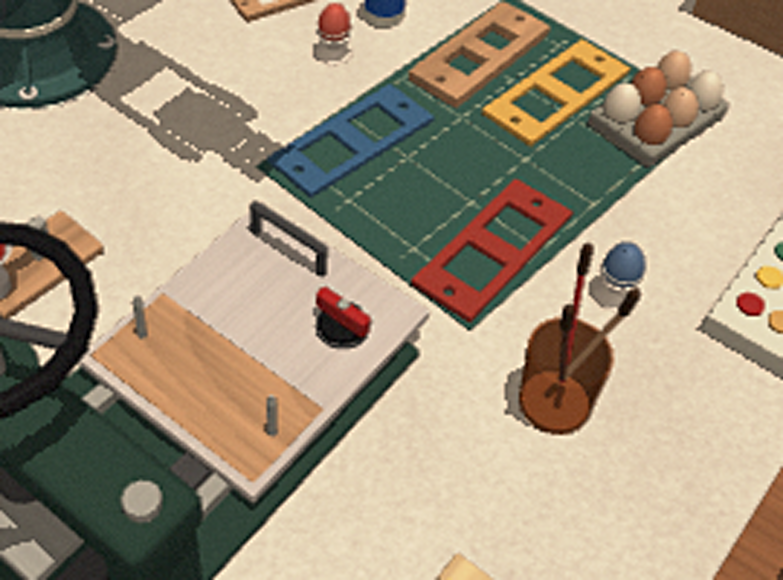

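The bed travelled 177 mm before resistance. Dowels show at about (560,125) and (562,242) in the top crop. I'll pull again to confirm the stop, and locate the head in depth.

```bash
python3 - <<'E'
from h import *
P=np.load("P0.npy")
for lo,hi in((.3,.35),(.35,.4),(.12,.3)):
    s=(P[...,2]>lo)&(P[...,2]<hi)&(P[...,0]>.25)&(P[...,0]<.8)&(P[...,1]<-.3); q=P[s]; print(lo,len(q),np.percentile(q[:,:2],[1,10,50,90,99],axis=0).T if len(q) else "")
y=-.0673; q=down(-np.pi/2)
i=robot.solve_ik([.4935,y,.1],q); print(i)
if i is None or abs(i[5])>2.3: q=down(np.pi/2)
robot.move_ptp([.4935,y,.18],q); robot.move_linear([.4935,y,.078],velocity=.1,threshold=8)
robot.set_gripper(0.,40); print(robot.read_finger_gap()*94)
y0=robot.read_ee_pos()[1]
r=robot.move_linear([.4935,y0+.035,.078],velocity=.03,threshold=25); e=robot.read_ee_pos(); print(r,e,e[1]-y0,robot.read_force())
robot.set_gripper(.6); robot.dwell(.2); print(robot.read_ee_pos(),robot.read_force()); robot.move_linear([e[0],e[1],.2],velocity=.2)
robot.move_ptp([.30,-.2,.35],down(0.))
p,d=robot.camera("top"); np.savez("top3.npz",p=p,d=d); print(bed_meas(p),robot.read_t())
ps,ds=robot.camera("scene"); np.savez("scene3.npz",p=ps,d=ds)
E
```

```text
0.3 116 [[ 0.2511  0.2522  0.5325  0.5466  0.5634]
 [-0.5702 -0.5613 -0.4359 -0.4293 -0.4165]]
0.35 2280 [[ 0.4609  0.4736  0.5373  0.6048  0.6175]
 [-0.5185 -0.5066 -0.4351 -0.3741 -0.3629]]
0.12 5370 [[ 0.3684  0.3935  0.5277  0.6813  0.7086]
 [-0.4722 -0.4598 -0.4242 -0.4087 -0.3885]]
[-0.2494  0.0275  1.6736 -0.      1.4405  1.3214]
10.832046569657571
True [ 0.4935 -0.0675  0.078 ] -0.00010643227083757811 [ 1.232  -0.595   2.7667]
[ 0.4928 -0.0674  0.0771] [-0.3174 -0.021   0.4199]
(array([ 0.597 , -0.1067]), array([ 0.5958, -0.1064]), np.float64(1.240440004385988), 11.333972930908203, 57.435791015625, 77) 30.55
```

```bash
python3 - <<'E'
from h import *
for n in("top","scene"):
  for k in(2,3):
    p=np.load(f"{n}{k}.npz")["p"];h=cv2.cvtColor(p,cv2.COLOR_BGR2HSV)
    tiles=[]
    for s in(-1,1):
        b=np.array([.537+s*.085,-.242]);a,t=proj(n,[[*b,.045],[*b,.107]])
        x0,y0=(np.minimum(a,t)-6).astype(int);x1,y1=(np.maximum(a,t)+7).astype(int)
        m=(h[y0:y1,x0:x1,1]<75).astype(np.uint8)
        nn,l,st,ce=cv2.connectedComponentsWithStats(m); i=1+np.argmax(st[1:,4]); c=ce[i]+[x0,y0]
        print(n,k,s,"pred",(a+t)/2,"got",c,st[i],cast(n,c,.0745)[0][:2])
        tiles.append(cv2.resize(p[y0:y1,x0:x1],(300,300),interpolation=cv2.INTER_NEAREST))
    if k==3: cv2.imwrite(f"pics/d_{n}.png",np.hstack(tiles))
p=np.load("top3.npz")["p"]
for c in("yellow","blue","red","beech"):
    for r in flat(p,c,.018 if c=="beech" else .011): print(c,r)
a,b=cv2.imread("pics/d_top.png"),cv2.imread("pics/d_scene.png");cv2.imwrite("pics/dd.png",np.vstack([a,b]))
E
```

```text
top 2 -1 pred [341.1517 210.5453] got [341.4167 209.5   ] [ 7  5  6  4 12] [ 0.4551 -0.2433]
top 2 1 pred [340.1722 151.0176] got [339.4262 143.3279] [ 0  0 17  4 61] [ 0.6448 -0.2407]
top 3 -1 pred [341.1517 210.5453] got [341.3077 209.6154] [ 7  5  6  4 13] [ 0.4548 -0.2429]
top 3 1 pred [340.1722 151.0176] got [339.4262 143.3279] [ 0  0 17  4 61] [ 0.6448 -0.2407]
scene 2 -1 pred [197.784  237.6271] got [196.0357 232.7812] [  0   0  15  22 224] [ 0.4346 -0.2323]
scene 2 1 pred [243.1974 271.6745] got [243.    272.825] [ 5  7  3 14 40] [ 0.623 -0.244]
scene 3 -1 pred [197.784  237.6271] got [196.0357 232.7812] [  0   0  15  22 224] [ 0.4346 -0.2323]
scene 3 1 pred [243.1974 271.6745] got [243.    272.825] [ 5  7  3 14 40] [ 0.623 -0.244]
yellow [0.5569 0.3792 1.4532 0.2045 0.0815]
blue [0.4389 0.172  1.4509 0.1985 0.0794]
red [0.6402 0.1108 1.5552 0.2002 0.0807]
beech [0.4432 0.3739 1.5164 0.2044 0.0807]
```

View pics/dd.png

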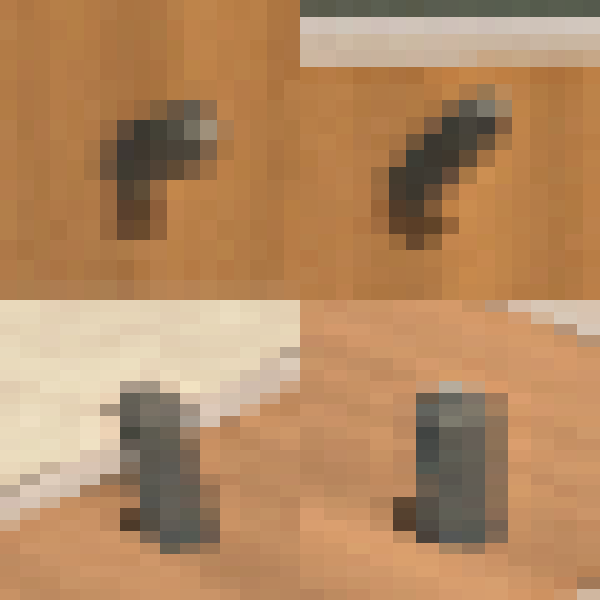

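Each tile shows a dark dowel with a bright nose: top view at tile (205,130) near and (187,103) far, scene view at (145,388) and (150,388). I'll cast those onto z=0.107.

```bash
python3 - <<'E'
from h import *
T={"top":[(203,128),(185,105)],"scene":[(150,85),(150,85)]}
for n in T:
  for s,t in zip((-1,1),T[n]):
    b=np.array([.537+s*.085,-.242]);a,tt=proj(n,[[*b,.045],[*b,.107]])
    x0,y0=(np.minimum(a,tt)-6).astype(int);x1,y1=(np.maximum(a,tt)+7).astype(int)
    uv=np.array([x0+t[0]/300*(x1-x0)-.5,y0+t[1]/300*(y1-y0)-.5])
    print(n,s,"tip pred",tt,"seen",uv,cast(n,uv,.107 if n=="top" else .105)[0], "x1-x0",x1-x0)
E
```

```text
top -1 tip pred [343.3563 209.798 ] seen [343.68 208.9 ] [ 0.4545 -0.2429  0.107 ] x1-x0 18
top 1 tip pred [342.3196 148.7762] seen [341.9833 147.8   ] [ 0.6248 -0.2411  0.107 ] x1-x0 17
scene -1 tip pred [196.7367 231.0108] seen [197.     231.8667] [ 0.4534 -0.2426  0.105 ] x1-x0 15
scene 1 tip pred [243.0771 265.3408] seen [243.     265.8667] [ 0.622  -0.2424  0.105 ] x1-x0 13
```

```bash
cat >> h.py <<'E'
BED=np.array([.5385,-.2422]);BYAW=.004
def pick(c,near=None,mat=.002):
    th=.016 if c=="beech" else .009
    p,_=robot.camera("top"); L=flat(p,c,mat+th); print(c,L)
    r=L[0]; assert len(L)==1 and abs(r[3]-.2)<.01 and abs(r[4]-.078)<.008
    q=down(r[2]); robot.set_gripper(.55,40)
    robot.move_ptp([r[0],r[1],.15],q); robot.move_linear([r[0],r[1],.035],velocity=.2)
    hit=robot.move_linear([r[0],r[1],mat+.016],velocity=.05,threshold=6)
    z=robot.read_ee_pos()[2]; robot.set_gripper(0.,40); g=robot.read_finger_gap()*94
    robot.move_linear([r[0],r[1],.145],velocity=.12); g2=robot.read_finger_gap()*94
    print("pick hit",hit,"z",z,"gap",g,g2,"t",robot.read_t()); return abs(g2-26)<4
def hover(z=.145,off=(0,0)):
    robot.move_linear([*(BED+off),z],rot=down(BYAW),velocity=.2); print("gap",robot.read_finger_gap()*94)
def insert(zb,th,off=(0,0)):
    """zb: surface height under the part; returns height reached by its bottom"""
    zt=zb+.0145; F0=robot.read_force()
    for d in [(0,0),(.002,0),(-.002,0),(0,.002),(0,-.002),(.002,.002),(-.002,.002),(.002,-.002),(-.002,-.002),(.004,0),(-.004,0),(0,.004),(0,-.004)]:
        b=BED+off+d; e=robot.read_ee_pos()
        robot.move_linear([*b,max(e[2]+.003,zt+.012) if d!=(0,0) else .130],velocity=.06)
        hit=robot.move_linear([*b,zt],velocity=.04,threshold=9); z=robot.read_ee_pos()[2]
        print("ins",d,hit,"bottom",z-.016,"F",robot.read_force()-F0)
        if z-zt<.006: return True
    return False
def release(clear=.16):
    robot.set_gripper(.55); robot.dwell(.2); e=robot.read_ee_pos(); robot.move_linear([e[0],e[1],clear],velocity=.15)
E
python3 - <<'E'
from h import *
if pick("red"):
    hover(); p,_=robot.camera("top"); s,_=robot.camera("scene"); np.savez("hov.npz",p=p,s=s)
    cv2.imwrite("pics/hov.png",np.hstack([cv2.resize(p[120:240,250:400],(400,320)),cv2.resize(s[180:330,160:310],(400,400))[:320]]))
    print(insert(.045,.009))
print(robot.read_t())
E
```

```text
red [array([0.6402, 0.1106, 1.5552, 0.1997, 0.0807])]
pick hit False z 0.017545536478988204 gap 25.352827107034628 25.16891953531519 t 35.7583
gap 25.036128243656428
ins (0, 0) False bottom 0.045191436359106885 F [-3.4725  0.6231  5.124 ]
True
40.15
```

```bash
python3 - <<'E'
from h import *
release()
for i,c in enumerate(("yellow","blue")):
    if not pick(c): break
    hover()
    if abs(robot.read_finger_gap()*94-26)>4: break
    if not insert(.054+.009*i,.009,(-.0004,0)): break
    release()
p,d=robot.camera("top"); s,_=robot.camera("scene"); print(robot.read_t())
cv2.imwrite("pics/st.png",np.hstack([cv2.resize(p[90:290,60:410],(420,240)),cv2.resize(s[130:330,150:400],(375,300))[:240]]))
E
```

```text
yellow [array([0.5569, 0.379 , 1.4532, 0.2049, 0.0815])]
pick hit False z 0.01754918773362258 gap 25.18420404028943 25.478464100430173 t 47.225
gap 25.23720275480982
ins (0, 0) False bottom 0.05415918139578381 F [-2.8762  1.6331  5.5233]
blue [array([0.4389, 0.1717, 1.4507, 0.2001, 0.0794])]
pick hit False z 0.01777119423645508 gap 25.089170858286277 25.635211100126014 t 58.925
gap 25.475396060657264
ins (0, 0) True bottom 0.06319333897646905 F [-0.7785 -0.4017  4.3598]
64.4
```

View pics/st.png

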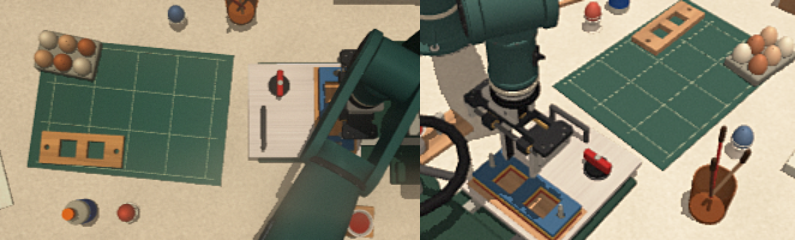

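All three layers sit on the dowels, with blue on top, and the caul is still on the mat. The caul goes on next.

```bash
python3 - <<'E'
from h import *
if pick("beech"):
    hover(.155); g=robot.read_finger_gap()*94
    if abs(g-26)<4 and insert(.072,.016,(-.0004,0)): release(.2)
robot.move_ptp([.35,.12,.35],down(0.))
p,d=robot.camera("top"); s,ds=robot.camera("scene"); print(robot.read_t(),bed_meas(p))
for X in(.46,.5385,.618):
    for dy in (-.03,.03):
        uv=proj("top",[X,BED[1]+dy,.088])[0].round().astype(int); print(deproj("top",[uv],np.median(d[uv[1]-1:uv[1]+2,uv[0]-1:uv[0]+2]))[0])
cv2.imwrite("pics/st2.png",np.hstack([cv2.resize(p[130:230,250:380],(390,300)),cv2.resize(s[180:330,150:320],(408,360))[:300]]))
E
```

```text
beech [array([0.4432, 0.3738, 1.5145, 0.2036, 0.0805])]
pick hit False z 0.017671098715759805 gap 25.50444218218685 25.456584369712385 t 69.85
gap 25.67623671961118
ins (0, 0) True bottom 0.0721837846997631 F [ 0.3124 -0.1408  5.0507]
78.0667 (array([ 0.597 , -0.1068]), array([ 0.5961, -0.1065]), np.float64(0.9708803997839652), 11.336812973022461, 57.435791015625, 79)
[ 0.4611 -0.2725  0.0902]
[ 0.4608 -0.2112  0.09  ]
[ 0.537  -0.2714  0.0892]
[ 0.5396 -0.2125  0.0888]
[ 0.6167 -0.2728  0.0894]
[ 0.6163 -0.2107  0.0895]
```

View pics/st2.png

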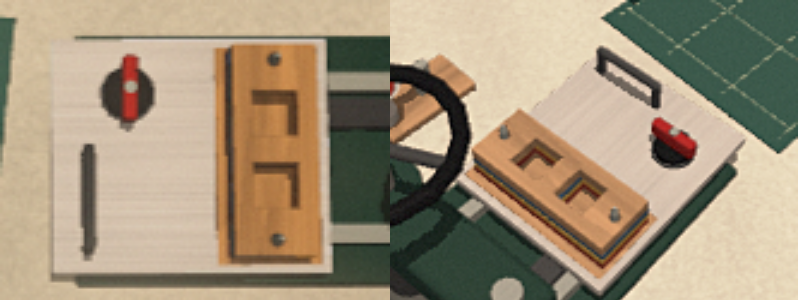

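The caul lies flat at z≈0.089 over both dowels. Now I'll push the bed home.

```bash
python3 - <<'E'
from h import *
y=-.0675; q=down(-np.pi/2)
robot.move_ptp([.4935,y,.18],q); robot.move_linear([.4935,y,.078],velocity=.1,threshold=8)
robot.set_gripper(0.,40); y0=robot.read_ee_pos()[1]; print("gap",robot.read_finger_gap()*94,y0)
r=robot.move_linear([.4935,y0-.206,.078],velocity=.05,threshold=16); e=robot.read_ee_pos(); print(r,e,e[1]-y0,robot.read_force())
if e[1]-y0>-.195:
    r=robot.move_linear([.4935,y0-.206,.078],velocity=.04,threshold=25); e=robot.read_ee_pos(); print(r,e,e[1]-y0,robot.read_force())
robot.set_gripper(.35); robot.dwell(.2); robot.move_linear([e[0],e[1],.2],velocity=.2)
robot.move_ptp([.35,.05,.35],down(0.))
p,d=robot.camera("top"); np.savez("top5.npz",p=p,d=d); print(robot.read_t(),bed_meas(p))
E
```

```text
gap 10.786599346061953 -0.06739495742542499
True [ 0.4947 -0.2673  0.078 ] -0.19987352439546363 [0.3195 0.2266 4.4118]
87.85 (array([ 0.5982, -0.3066]), array([ 0.5974, -0.3058]), np.float64(0.13251252004693015), 14.199015617370605, 57.71677780151367, 95)
```

```bash
python3 - <<'E'
from h import *
c=np.array([.598,-.3068]); q=down(0.)
robot.set_gripper(0.,20)
s=fpos(c,0.,.024,1,.008)
robot.move_ptp([*s,.2],q); print(robot.move_linear([*s,.079],velocity=.1,threshold=8))
push(c,np.deg2rad(-np.arange(0,100,6)),.024,1,lim=22)
e=robot.read_ee_pos(); print(e)
robot.move_linear([e[0]+.012,e[1]+.004,e[2]],velocity=.1); robot.move_linear([e[0]+.012,e[1]+.03,.2],velocity=.15) if False else robot.move_linear([e[0]+.012,e[1]+.004,.2],velocity=.15)
robot.move_ptp([.35,.05,.35],q)
p,d=robot.camera("top"); np.savez("top6.npz",p=p,d=d); print(robot.read_t(),bed_meas(p))
cv2.imwrite("pics/crop6.png",cv2.resize(p[130:240,260:450],None,fx=4,fy=4,interpolation=cv2.INTER_CUBIC))
E
```

```text
False
0 [0.5701 5.7106 1.8514];-6 [-1.8529  8.1782  3.8147];-12 [-3.3656  8.0926  3.5458];-18 [-2.8594  6.7918  3.555 ];-24 [-2.1657  7.4751  2.314 ];-30 [-1.6665  6.8186  1.7303];-36 [-0.2658  5.8603  0.4049];-42 [-0.1182  5.4102 -0.0784];-48 [0.4376 5.854  0.7524];-54 [ 0.4951  5.9672 -0.1503];-60 [ 1.8393  6.0167 -0.8246];-66 [ 0.8401  5.7184 -0.0202];-72 [ 2.0918  7.3112 -0.9552];-78 [ 3.1932  5.3985 -0.5818];-84 [ 4.5383  4.6767 -1.2949];-90 [ 8.2883  7.3104 -2.1715];-96 [10.8639 10.357  -2.7139];[ 0.6197 -0.3275  0.0791]
99.075 (array([ 0.5989, -0.3024]), array([ 0.5989, -0.3013]), np.float64(95.39744431369074), 13.5708589553833, 52.51482009887695, 75)
```

View pics/crop6.png

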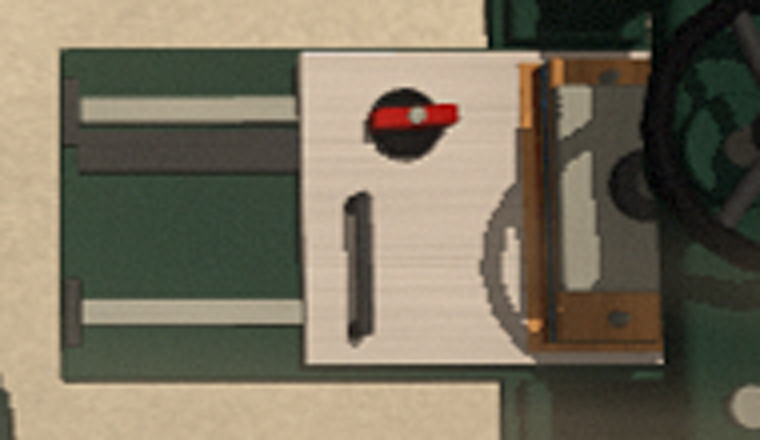

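The knob reads about 84.7° turned and the bed is home. I'll give it one firmer push to seat it on the stop.

```bash
python3 - <<'E'
from h import *
c=np.array([.598,-.3068]); q=down(0.); s=fpos(c,np.deg2rad(-84),.024,1,.010)
robot.move_ptp([*s,.2],q); robot.move_linear([*s,.079],velocity=.1,threshold=8); F0=robot.read_force()
for x in(-.010,-.012,-.014,-.016,-.018,-.020):
    robot.move_linear([s[0]+x,s[1],.079],velocity=.03); F=robot.read_force()-F0; print(x,robot.read_ee_pos()[:2],F)
    if abs(F[0])>24: break
robot.move_linear([*s,.079],velocity=.1); robot.move_linear([*s,.2],velocity=.15); robot.move_ptp([.35,.05,.35],q)
p,d=robot.camera("top"); print(robot.read_t(),bed_meas(p))
E
```

```text
-0.01 [ 0.6209 -0.3275] [-0.5714  0.8612 -0.1252]
-0.012 [ 0.6202 -0.3274] [ 4.1918 -0.6888 -1.1687]
-0.014 [ 0.6199 -0.3274] [ 8.0592  0.5583 -1.9887]
-0.016 [ 0.6197 -0.3274] [12.0203 -0.2743 -5.3802]
-0.018 [ 0.6195 -0.3274] [16.0537 -1.6449 -6.6001]
-0.02 [ 0.6192 -0.3274] [21.4116 -1.8243 -7.7622]
107.125 (array([ 0.5987, -0.3024]), array([ 0.5988, -0.3014]), np.float64(95.21766149721053), 14.04761028289795, 52.51482009887695, 76)
```

```bash
python3 - <<'E'
from h import *
a=np.load("top5.npz")["p"];b=np.load("top6.npz")["p"]
for p in(a,b):
    g=p[165:175,325:345].mean((0,2)); h=p[185:210,340:360].mean((0,2)); print(g.round(0)); print(h.round(0))
E
```

```text
[ 62.  64.  62.  64.  62.  62.  63.  62.  61.  54. 123. 190. 187. 185.
 185. 185. 185. 185. 184. 184.]
[185. 184. 185. 184. 186. 180. 141.  95.  85.  52.  59.  63.  69. 135.
 189. 185. 184. 185. 184. 185.]
[ 63.  63.  63.  63.  62.  63.  62.  63.  60.  55. 123. 191. 187. 186.
 185. 185. 185. 185. 185. 184.]
[185. 185. 184. 184. 186. 180. 141.  95.  85.  53.  58.  62.  69. 135.
 189. 185. 184. 184. 185. 185.]
```

The bed hasn't moved since it reached home, and the lock is against its stop. Handing in.

```bash
python3 -c "
from workcell import robot
print(robot.finish_job())"
```

```text
the job is handed in; nothing more can be done
None
```

Job handed in at about 107 s of the 210 s allowed: the red, yellow and blue layers and the large pressing board are over both dowels, the bed is home and the lock is tight against its stop; no white layer was on the table, and the hand-in returned no verdict.

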